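# Shut the damp box of fresh pots

### The job

The small pots in the damp box with the blue lid are drying too fast. Break that box's locked lid stay by pushing its red knuckle down until the stay is clearly folded, then lower the blue lid gently until it is fully shut, without letting it slam. Leave the box with the yellow lid propped open with its stay locked.

Things in the scene. Friction and masses are not known exactly. Their poses are not given: they have to be found in the camera images.
- blue_box: White open box fixed to the table, 200 mm deep (its x), 200 wide (its y), 110 high, four little clay pots inside, with a blue lid and a folding steel stay just outside its +y side. Origin: centre of its underside; z up. Its front faces -x; the lid is hinged along the far top edge (+x). The box with the yellow lid is built alike and stands about 0.4 m or more to one side.
- blue_knuckle (a point): Centre of the stay's red knuckle, a cylinder 20 mm in diameter, 32 long along the box's y; locked, it is at box x = -18, y = 122, z = 139 mm. Lower link: from here to a pivot on the box at x = -85, z = 102 (77 mm); upper link to the lid's side edge. Breaking, it swings about the lower pivot, down and at first towards +x; x = -57, z = 30 when shut. Nothing lies under it.
- blue_lid (a joint): Opening angle of the blue lid: 0 shut flat on the rim, 1.45 rad when propped (nearly upright, leaning to the box's -x). Hinge axis along box y at x = 100, z = 110 mm; lid 200 long from it, 200 wide, 10 thick above it, plus a 15 mm wooden lip. The stiff hinge holds it wherever left: push it all the way, 1 to 4 N near the free edge. It cannot be lowered while the stay is locked.
- blue_stay (a joint): Bend of the blue box's stay at its knuckle: 0 locked (a stop holds it slightly past straight, knuckle raised), straight at 0.16, grows as the knuckle is pushed down; clearly folded above 0.5 rad (knuckle about 24 mm along its arc), 2.13 with the lid shut. Breaking it takes a push of under 10 N. It stays folded when let go.
- yellow_stay (a joint): The same bend for the stay of the other box, with a yellow lid and flat clay tiles inside: 0 locked. It must stay locked.

How it is judged:
On the way, in this order (a step that is already met when the one before it is completed fails the run):
1. the blue box's stay is broken at its knuckle while the lid is still well up (value of joint blue_stay above 0.4 rad and value of joint blue_lid above 0.7 rad), for 0.2 s.
2. the blue lid is shut (value of joint blue_lid below 0.06 rad), for 0.2 s.
At the end, for the whole second after the job is handed in: The blue lid is shut (within 0.06 rad, 12 mm at its free edge) and the yellow box's stay is still locked (bend under 0.12 rad) (value of joint blue_lid below 0.06 rad and value of joint yellow_stay below 0.12 rad); the robot touches nothing.
It fails at once if the blue lid slams: it turns faster than 1.2 rad/s in its last 0.3 rad (value of joint blue_lid below 0.3 rad and velocity of joint blue_lid below -1.2 rad/s).
It fails at once if the yellow box's stay is unlocked (value of joint yellow_stay above 0.12 rad).
It also fails if it takes over 51 s, if anything falls off the work surface, if the arm or the gripper's body presses on something with over 40 N, if the wrist force passes 120 N, or if a joint passes its speed limit or range.

### The arm

A 6-joint arm with a two-finger parallel gripper is mounted at the origin on the work surface. World frame = base frame: x ahead of the robot, y to its left, z up, the work surface at z = 0. Lengths are in m, angles in rad, forces in N, time in s.
With the tool pointing down it reaches from about 0.3 to 0.775 m from the base axis. Payload 14.6 kg.
Tool frame: the origin (TCP) lies at the very end of the fingers, on their centre line; the grasp point (between the pads) lies 19 mm behind it (ctrl.hold_point_z is the z of the grasp point in the tool frame, in m); z points along the fingers, y is the direction in which the jaws open and shut (so a half turn about z gives the same grasp; the last joint's range is limited). The gripper opens to 94 mm and grips with 3 to 60 N. Pads are 16 mm wide; open, the fingers measure 119 mm over their backs; the gripper's body (75 mm by 177 mm) begins 78 mm behind the grasp point.
Start: joints at [1.097, 0.3, 1.521, -0, 1.321, -0.067], TCP at [0.218, 0.505, 0.205] pointing down, gripper open.
Joint ranges: [-3.03, 3.03], [-0.79, 2.21], [0.23, 2.52], [-1.04, 4.18], [0, 3.07], [-2.55, 2.55]. Speed limits (rad/s): [2.22, 2.22, 2.57, 3.14, 3.14, 3.14].

### API

Orientations are given as [roll, pitch, yaw] about the fixed x, y, z axes, in that order (R = Rz(yaw) Ry(pitch) Rx(roll)).
In Python, from station import ctrl, cams, hand_in gives the robot as it stands.
- The arm moves only by the tool servo_tool, never from a script. Its argument "rows" is a list of rows, each a list of 7 numbers: the shift along the world's x, y, z in m, then the turn, a rotation vector about the world's x, y, z in rad, then the gripper command: -1 is shut, 1 is fully open, values between are in proportion. A call has exactly 8 rows; each row is the pose to reach, as a shift and turn from the pose measured when the call began; what a row does not reach only later rows make up. A row lasts 1/12 s, in which the tool goes at most 41.7 mm and 7.16 degrees, less where a joint would pass 70% of its speed; a pose out of reach is approached as far as the arm can. A call with a gripper value outside its range is refused whole. The fingers move at their own pace and stop on an object; "newtons" is the grip in N (left out, the last holds). Time passes only in rows, so rows that repeat a pose let the fingers close, or fill a call up. It gives the time, the measured TCP pose, the force and the opening at its end, in the units of the state.
- ctrl.get_obs(): the state, without advancing time (a new reading comes with each control period).
- cams.camera(name): name is "scene" or "top"; returns a dict with "image" (384x512x3 uint8, red, green, blue), "depth" (384x512 float32, m along the optical axis (not along the pixel's ray), 0 where there is no reading), "fx", "fy", "cx", "cy" (pixels), "rvec" (rotation vector, rad) and "tvec" (3), from world to camera coordinates, as OpenCV has them. Camera axes: x right, y down, z forward; pixel columns grow to the right and rows downward; lengths in m; the calibration is good to about 2 mm. A picture is of the moment at which its call begins.
- hand_in(): hands the job in, once; it reports no verdict.
Trained networks look in a picture, given as the dict that the camera call returned (one of the last four; its "shot" number tells which), for a name from the list of things; names that differ only in an ending like _2 or _b are one class to them, and where a whole thing is asked for, a point or a joint stands for the part that bears it (a point fixed in the world has none). Each returns a list of dicts, best first, with "p" (0 to 1); they miss things now and then, are a little off and sometimes report something else, mostly with a low value. They report only what shows in the picture. A call takes as long as a camera call.
- cams.spot_in(picture, name): "box" ([left, top, right, bottom] as shares, 0 to 1, of the picture: columns of its width, rows of its height, round what is visible of it).
- cams.place_of(picture, name): "at" ([column, row] as shares, 0 to 1, of the picture: columns of its width, rows of its height: a listed point, or the origin of a listed thing).
The state is a dict: "time_s": time; "qpos": joint angles; "joint_vel": joint speeds; "tau": joint torques, N m; "ee_pos": TCP position; "eef_rot": TCP orientation; "force": force on the tool from outside, world axes, zero at the start; "moment": the same for the moment, N m; "grip_width": finger opening in m.
Only numpy, scipy, OpenCV 4.12 (cv2) and the standard library are available. Lean on these libraries where they do the work, as an engineer would, in place of code of your own. Each camera call takes 0.05 s, during which the arm holds its last target.

## Working session

There is one attempt and no reset: what is moved stays moved. The work goes in short steps, Python scripts to look and compute and a tool call to move; the robot and the scene stay as the last step left them, time stands still between calls to the robot, and variables do not carry over. Pictures are saved under pics/ and viewed, and the job is handed in when it is done.

Besides the shell and the picture viewer there is one more tool, called after "Request:" by a JSON object that holds its "op" and its "data". servo_tool: Moves the arm, as the interface text tells. Its arguments: {"type":"object","properties":{"rows":{"type":"array"},"newtons":{"type":"number"}},"required":["rows"]}

```bash
mkdir -p pics; ls; python3 - <<'E'
from station import ctrl,cams
import cv2,numpy as np,pickle
for n in ["scene","top"]:
    p=cams.camera(n); cv2.imwrite(f"pics/{n}0.png",p["image"][:,:,::-1]); pickle.dump(p,open(f"{n}0.pkl","wb"))
    for t in ["blue_box","blue_knuckle"]:
        print(n,t,[(np.round(d["at"],3),round(d["p"],2)) for d in cams.place_of(p,t)][:3])
print(ctrl.get_obs())
E
```

```text
pics
scene blue_box [(array([0.383, 0.82 ]), 0.65)]
scene blue_knuckle [(array([0.375, 0.616]), 0.6)]
top blue_box [(array([0.694, 0.541]), 0.88)]
top blue_knuckle [(array([0.638, 0.6  ]), 0.7)]
{'time_s': 0.3, 'qpos': array([ 1.09737843e+00,  3.00105987e-01,  1.52118279e+00, -1.16394488e-05,
        1.32067957e+00, -6.65859501e-02]), 'joint_vel': array([-0.00034013, -0.00046727, -0.00240674,  0.00090655, -0.00109127,
        0.00029895]), 'tau': array([ 5.34437950e-04, -5.31168079e+01, -3.52469802e+01,  7.07837683e-02,
        2.26604141e-02, -8.51914933e-05]), 'ee_pos': array([0.21759579, 0.50503375, 0.20525516]), 'eef_rot': array([-3.14121704e+00, -1.37461478e-05,  2.73476358e+00]), 'force': array([-1.05297192, -0.73796764,  0.45187102]), 'moment': array([ 0.04451019,  0.02434664, -0.01437532]), 'grip_width': 0.09394873147317985}
```

View pics/scene0.png

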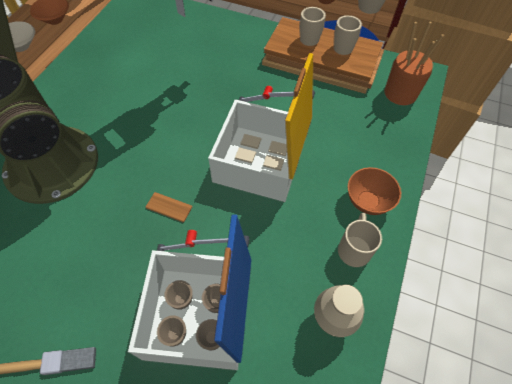

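View pics/top0.png

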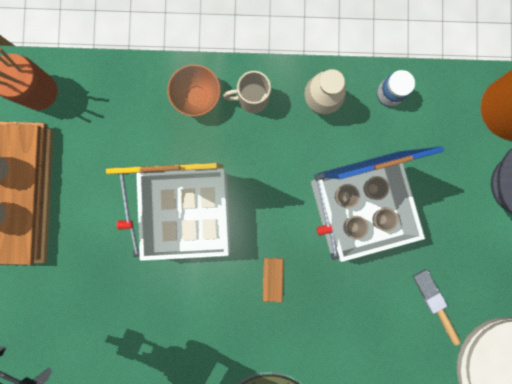

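The scene view shows the blue box at about (190,310) with its knuckle at (191,238). In the top view it is at (368,207), with the knuckle at (325,230). The yellow box is at its +y side. Next I'll measure the pose.

```bash
cat > h.py <<'E'
import numpy as np,cv2
def world(p):
    R,_=cv2.Rodrigues(np.array(p["rvec"],float)); t=np.array(p["tvec"]).ravel()
    v,u=np.mgrid[0:384,0:512]; d=p["depth"]
    c=np.stack([(u-p["cx"])/p["fx"]*d,(v-p["cy"])/p["fy"]*d,d],-1)
    return (c-t)@R
def proj(p,X):
    a,_=cv2.projectPoints(np.array(X,float),np.array(p["rvec"],float),np.array(p["tvec"],float),np.array([[p["fx"],0,p["cx"]],[0,p["fy"],p["cy"]],[0,0,1]]),None); return a[:,0]
E
python3 - <<'E'
from h import *
import pickle
for n in ["scene","top"]:
    p=pickle.load(open(n+"0.pkl","rb")); W=world(p); im=p["image"].astype(int); ok=p["depth"]>0
    r,g,b=im[...,0],im[...,1],im[...,2]
    red=ok&(r>150)&(g<50)&(b<50)
    k,l,st,ce=cv2.connectedComponentsWithStats(red.astype(np.uint8))
    for i in range(1,k):
        if st[i,4]>15:
            q=W[l==i]; print(n,"red",st[i],np.median(q,0).round(4),q.min(0).round(3),q.max(0).round(3))
    blue=ok&(b>100)&(r<60)&(W[...,2]>.1)&(W[...,2]<.4)
    k,l,st,ce=cv2.connectedComponentsWithStats(blue.astype(np.uint8))
    for i in range(1,k):
        if st[i,4]>100:
            q=W[l==i]; print(n,"blue",st[i],q.min(0).round(3),q.max(0).round(3),np.median(q,0).round(3))
            h=q[:,2]>.2
            print(cv2.minAreaRect(q[:,:2].astype(np.float32)))
    rim=ok&(im.min(-1)>150)&(abs(W[...,2]-.11)<.006)&(np.hypot(W[...,0],W[...,1])<.9)
    k,l,st,ce=cv2.connectedComponentsWithStats(cv2.dilate(rim.astype(np.uint8),np.ones((3,3))))
    for i in range(1,k):
        if st[i,4]>100:
            q=W[(l==i)&rim]; print(n,"rim",st[i],q.min(0).round(3),q.max(0).round(3),cv2.minAreaRect(q[:,:2].astype(np.float32)))
E
```

```text
scene red [264  87   8   9  35] [0.4952 0.3391 0.1478] [0.488 0.321 0.143] [0.503 0.349 0.152]
scene red [186 231   5  13  29] [ 0.4914 -0.1083  0.1487] [ 0.487 -0.12   0.146] [ 0.5   -0.094  0.151]
scene blue [ 215  214   33  136 1496] [ 0.592 -0.288  0.118] [ 0.665 -0.097  0.312] [ 0.634 -0.188  0.289]
((0.635033905506134, -0.18957841396331787), (0.032203786075115204, 0.199240043759346), 16.89496421813965)
scene rim [207  99  66  75 824] [0.414 0.111 0.104] [0.585 0.313 0.114] ((0.4993070960044861, 0.21530722081661224), (0.15696929395198822, 0.20234861969947815), 4.695774078369141)
scene rim [265 106  24   9 121] [0.501 0.309 0.105] [0.558 0.321 0.111] ((0.5297065377235413, 0.31508344411849976), (0.05693884938955307, 0.010642800480127335), 2.5135252475738525)
scene rim [ 127  249   58  110 1249] [ 0.423 -0.34   0.104] [ 0.576 -0.139  0.114] ((0.4987044334411621, -0.2304271161556244), (0.10257319360971451, 0.2004248946905136), 17.01303482055664)
scene rim [193 253  32   9 189] [ 0.508 -0.126  0.105] [ 0.568 -0.107  0.113] ((0.538497269153595, -0.11806996166706085), (0.06146387383341789, 0.008293479681015015), 15.724137306213379)
top blue [323 147 121  31 858] [ 0.595 -0.29   0.115] [ 0.676 -0.094  0.312] [ 0.639 -0.199  0.263]
((0.6351597309112549, -0.19010710716247559), (0.03328051045536995, 0.2001028209924698), 16.530790328979492)
top rim [308  70  19  36 262] [ 0.785 -0.108  0.105] [ 0.864 -0.071  0.116] ((0.8238016963005066, -0.08858757466077805), (0.078813336789608, 0.035587579011917114), 2.0390546321868896)
top rim [ 319  163  106   99 1535] [ 0.424 -0.34   0.104] [ 0.65  -0.1    0.116] ((0.5405956506729126, -0.21377068758010864), (0.19163255393505096, 0.21089930832386017), 16.22705841064453)
top rim [ 136  168   93   93 1873] [0.416 0.11  0.104] [0.627 0.323 0.115] ((0.5215504169464111, 0.21765539050102234), (0.1992958039045334, 0.20171679556369781), 4.294017314910889)
```

```bash
python3 - <<'E'
from h import *
import pickle
from scipy.optimize import fsolve
Q=[];
for n in ["scene","top"]:
    p=pickle.load(open(n+"0.pkl","rb")); W=world(p); im=p["image"].astype(int)
    m=(p["depth"]>0)&(im.min(-1)>150)&(abs(W[...,2]-.11)<.008)&(abs(W[...,0]-.55)<.17)&(abs(W[...,1]+.2)<.16)
    Q.append((n,W[m]))
    
for yaw in np.radians([16,16.5,17]):
    ex=np.array([np.cos(yaw),np.sin(yaw)]); ey=np.array([-ex[1],ex[0]])
    for n,q in Q:
        a=q[:,:2]@ex; b=q[:,:2]@ey
        y0=np.percentile(b[b<b.min()+.21],[.5,99.5]); 
        print(n,np.degrees(yaw),"x front",np.percentile(a,[.5,99.5]).round(4),"y",np.percentile(b,[.5,50,99.5]).round(4), np.histogram(b,bins=26,range=(b.min(),b.min()+.26))[0])
    k=np.array([.4914,-.1075]);print("knuckle",k@ex,k@ey)
# linkage: attach on lid at distance d along, offset e
p=np.array([-85,102.]);K=np.array([-18,139.])
print(np.hypot(*(K-p)))
E
```

```text
scene 16.0 x front [0.3648 0.5138] y [-0.4591 -0.3837 -0.2581] [289  27  31  30  28  27  27  25  28  24  25  25  24  23  26  20  23  20
  22 182  23   0   0   0   0   0]
top 16.0 x front [0.3653 0.5514] y [-0.4594 -0.3551 -0.2497] [289  24  18  17  20  15  17  18  19  17  19  18  16  18  18  16  19  18
  16 243  64   8   0   0   0   0]
knuckle 0.4427329816337625 -0.23878382896184266
scene 16.5 x front [0.3619 0.5115] y [-0.4625 -0.387  -0.2624] [289  27  31  28  30  26  27  25  29  24  25  25  24  23  25  21  23  20
  22 189  16   0   0   0   0   0]
top 16.5 x front [0.3623 0.549 ] y [-0.463  -0.3583 -0.2532] [295  18  18  17  20  15  17  18  20  16  19  19  15  18  18  16  19  18
  16 264  44   7   0   0   0   0]
knuckle 0.4406323681585584 -0.24263826188583834
scene 17.0 x front [0.3584 0.5091] y [-0.4662 -0.3901 -0.2662] [287  29  31  28  30  26  24  28  28  25  25  24  25  22  25  20  23  22
  21 198   8   0   0   0   0   0]
top 17.0 x front [0.3588 0.5467] y [-0.4667 -0.3615 -0.2567] [292  20  18  17  20  15  18  17  19  15  21  17  17  18  18  16  18  18
  17 263  44   9   0   0   0   0]
knuckle 0.43849819882254143 -0.24647421696677915
76.53757247260981
```

Request:
{"op": "servo_tool", "data": {"rows": [[0.005, -0.02, 0.03, 0, 0, -0.11, -1], [0.01, -0.05, 0.06, 0, 0, -0.22, -1], [0.02, -0.085, 0.08, 0, 0, -0.33, -1], [0.03, -0.12, 0.1, 0, 0, -0.44, -1], [0.04, -0.155, 0.12, 0, 0, -0.55, -1], [0.05, -0.19, 0.13, 0, 0, -0.66, -1], [0.06, -0.225, 0.14, 0, 0, -0.77, -1], [0.07, -0.26, 0.145, 0, 0, -0.88, -1]], "newtons": 20}}

```text
time_s: 0.97
ee_pos: [0.2876, 0.2435, 0.3515]
eef_rot: [3.14, -0.001, 1.85]
force: [0.0, -0.1, 0.3]
grip_width: 0.0442
```

Request:
{"op": "servo_tool", "data": {"rows": [[0.01, -0.035, 0, 0, 0, -0.11, -1], [0.02, -0.07, 0, 0, 0, -0.22, -1], [0.03, -0.105, 0, 0, 0, -0.33, -1], [0.04, -0.14, 0, 0, 0, -0.44, -1], [0.05, -0.175, 0, 0, 0, -0.55, -1], [0.06, -0.21, 0, 0, 0, -0.66, -1], [0.07, -0.245, 0, 0, 0, -0.77, -1], [0.08, -0.28, 0, 0, 0, -0.88, -1]]}}

```text
time_s: 1.63
ee_pos: [0.3675, -0.0384, 0.3518]
eef_rot: [3.139, -0.001, 0.964]
force: [-0.2, 0.3, 0.0]
grip_width: 0.0005
```

Request:
{"op": "servo_tool", "data": {"rows": [[0.01, -0.01, 0, 0, 0, -0.1, -1], [0.02, -0.02, 0, 0, 0, -0.2, -1], [0.03, -0.03, -0.01, 0, 0, -0.3, -1], [0.04, -0.04, -0.02, 0, 0, -0.4, -1], [0.05, -0.05, -0.03, 0, 0, -0.5, -1], [0.06, -0.06, -0.04, 0, 0, -0.6, -1], [0.07, -0.073, -0.05, 0, 0, -0.673, -1], [0.075, -0.073, -0.06, 0, 0, -0.673, -1]]}}

```text
time_s: 2.3
ee_pos: [0.4431, -0.1128, 0.2909]
eef_rot: [3.139, -0.0, 0.286]
force: [0.2, 0.4, 0.4]
grip_width: 0.0004
```

Request:
{"op": "servo_tool", "data": {"rows": [[0.005, 0, -0.01, 0.0287, -0.0958, 0, -1], [0.01, 0, -0.02, 0.0575, -0.1916, 0, -1], [0.015, 0, -0.03, 0.086, -0.287, 0, -1], [0.02, 0, -0.045, 0.115, -0.383, 0, -1], [0.025, 0, -0.06, 0.145, -0.484, 0, -1], [0.027, 0, -0.075, 0.145, -0.484, 0, -1], [0.027, 0, -0.09, 0.145, -0.484, 0, -1], [0.027, 0, -0.1, 0.145, -0.484, 0, -1]]}}

```text
time_s: 2.97
ee_pos: [0.4695, -0.1123, 0.1896]
eef_rot: [-3.141, -0.505, 0.287]
force: [0.8, -0.1, 0.0]
grip_width: 0.0007
```

```bash
cat > look.py <<'E'
import sys
from station import ctrl,cams
import cv2,numpy as np,pickle
from h import *
o=ctrl.get_obs(); print(o["time_s"],o["ee_pos"].round(4),o["eef_rot"].round(3),o["force"].round(2),o["qpos"].round(2))
ex=np.array([.9578,.2874]); ey=np.array([-.2874,.9578])
e=o["ee_pos"]; print("tcp in box",e[:2]@ex-.4607,e[:2]@ey+.364,e[2])
t=sys.argv[1]
ims=[]
for n in ["scene","top"]:
    p=cams.camera(n); pickle.dump(p,open(f"{n}{t}.pkl","wb"))
    u=p["image"][:,:,::-1].copy()
    c=u[180:384,80:340] if n=="scene" else u[100:304,250:510]
    ims.append(cv2.resize(c,None,fx=1.5,fy=1.5,interpolation=cv2.INTER_CUBIC))
cv2.imwrite(f"pics/l{t}.png",np.hstack(ims))
E
python3 look.py 1
```

```text
2.9667 [ 0.4695 -0.1123  0.1896] [-3.141 -0.505  0.287] [ 0.76 -0.1   0.02] [-0.51 -0.05  2.03  0.48  0.84  0.51]
tcp in box -0.04327510430778658 0.1215211891696969 0.1895865204354284
```

View pics/l1.png

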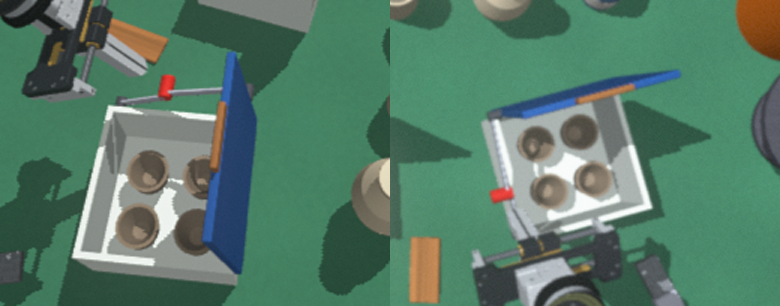

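```bash
python3 - <<'E'
from h import *
import pickle
for n,o in (("scene",(80,180,0)),("top",(250,100,390))):
    p=pickle.load(open(n+"1.pkl","rb")); a=proj(p,[[.4695,-.1123,.1896],[.4926,-.1048,.139]])
    print(n,(a-np.array(o[:2]))*1.5+np.array([o[2],0]))
E
```

```text
scene [[140.57284142  69.97299174]
 [164.33938331  87.00418712]]
top [[512.31896184 213.30072885]
 [500.61362062 195.30736922]]
```

Request:
{"op": "servo_tool", "data": {"rows": [[0.003, 0.001, -0.006, 0, 0, 0, -1], [0.006, 0.002, -0.012, 0, 0, 0, -1], [0.009, 0.003, -0.018, 0, 0, 0, -1], [0.012, 0.0035, -0.025, 0, 0, 0, -1], [0.0145, 0.004, -0.03, 0, 0, 0, -1], [0.017, 0.005, -0.035, 0, 0, 0, -1], [0.018, 0.0055, -0.038, 0, 0, 0, -1], [0.019, 0.0057, -0.041, 0, 0, 0, -1]]}}

```text
time_s: 3.73
ee_pos: [0.4887, -0.1063, 0.1482]
eef_rot: [-3.14, -0.504, 0.287]
force: [-0.2, 0.3, -0.6]
grip_width: 0.0008
```

Request:
{"op": "servo_tool", "data": {"rows": [[0.001, 0, -0.003, 0, 0, 0, -1], [0.0025, 0.001, -0.006, 0, 0, 0, -1], [0.004, 0.001, -0.009, 0, 0, 0, -1], [0.005, 0.0015, -0.012, 0, 0, 0, -1], [0.006, 0.002, -0.015, 0, 0, 0, -1], [0.007, 0.002, -0.018, 0, 0, 0, -1], [0.0075, 0.0022, -0.021, 0, 0, 0, -1], [0.008, 0.0024, -0.024, 0, 0, 0, -1]]}}

```text
time_s: 4.4
ee_pos: [0.4966, -0.1039, 0.1238]
eef_rot: [-3.139, -0.503, 0.287]
force: [-6.3, -3.1, 3.6]
grip_width: 0.0005
```

```bash
python3 look.py 2
```

```text
4.4 [ 0.4966 -0.1039  0.1238] [-3.139 -0.503  0.287] [-6.29 -3.11  3.63] [-0.46  0.11  2.05  0.55  0.68  0.45]
tcp in box -0.014950216361757973 0.12178402436043678 0.12378464437919254
```

View pics/l2.png

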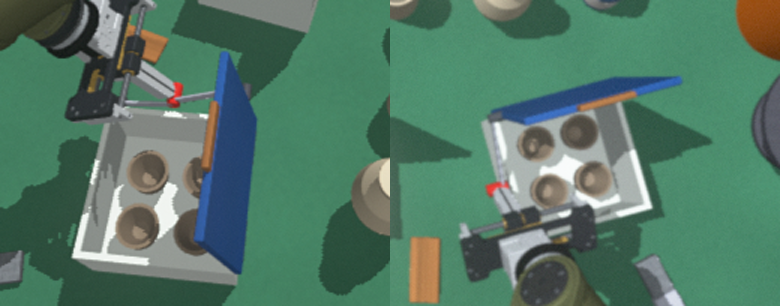

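The knuckle (175,98 in the left crop) is down and the lid has started to tip. I'll push a bit further.

Request:
{"op": "servo_tool", "data": {"rows": [[0, 0, -0.003, 0, 0, 0, -1], [-0.001, 0, -0.006, 0, 0, 0, -1], [-0.001, 0, -0.009, 0, 0, 0, -1], [-0.001, 0, -0.012, 0, 0, 0, -1], [-0.001, 0, -0.015, 0, 0, 0, -1], [-0.002, -0.001, -0.018, 0, 0, 0, -1], [-0.002, -0.001, -0.02, 0, 0, 0, -1], [-0.002, -0.001, -0.022, 0, 0, 0, -1]]}}

```text
time_s: 5.17
ee_pos: [0.4944, -0.1049, 0.1013]
eef_rot: [-3.139, -0.503, 0.286]
force: [-6.4, -2.9, 6.5]
grip_width: 0.0005
```

```bash
python3 look.py 3; python3 - <<'E'
from h import *
import pickle
ex=np.array([.9578,.2874]); ey=np.array([-.2874,.9578])
for n in ["scene","top"]:
    p=pickle.load(open(n+"3.pkl","rb")); W=world(p); im=p["image"].astype(int)
    r,g,b=im[...,0],im[...,1],im[...,2]
    bx=W[...,:2]@ex-.4607; by=W[...,:2]@ey+.364
    m=(p["depth"]>0)&(b>80)&(r<70)&(b>g+30)&(abs(by)<.09)&(W[...,2]>.13)&(W[...,2]<.36)&(bx>-.12)&(bx<.13)
    x,z=bx[m],W[...,2][m]
    c=np.cov(x,z); w,v=np.linalg.eigh(c); d=v[:,1]; d*=np.sign(d[1]); print(n,m.sum(),"lid",np.arctan2(d[1],-d[0]),z.max(),x.min())
    m=(p["depth"]>0)&(r>150)&(g<50)&(b<50)&(by<.2)
    print("red",np.median(bx[m]),np.median(by[m]),np.median(W[...,2][m]),W[...,2][m].max())
E
```

```text
5.1667 [ 0.4944 -0.1049  0.1013] [-3.139 -0.503  0.286] [-6.44 -2.95  6.49] [-0.46  0.15  2.07  0.59  0.63  0.39]
tcp in box -0.01731409158785091 0.12139204072042101 0.10130161195605163
scene 5145 lid 1.2196476919402253 0.30341124694581184 0.03375165678795061
red -0.010783874886924893 0.12173815445851904 0.10488827296468765 0.10705448116027837
top 2797 lid 1.2093957929182537 0.3032603267013338 0.031789759292384756
  return _methods._mean(a, axis=axis, dtype=dtype,
  ret = ret.dtype.type(ret / rcount)
Traceback (most recent call last):
ValueError: zero-size array to reduction operation maximum which has no identity
```

View pics/l3.png

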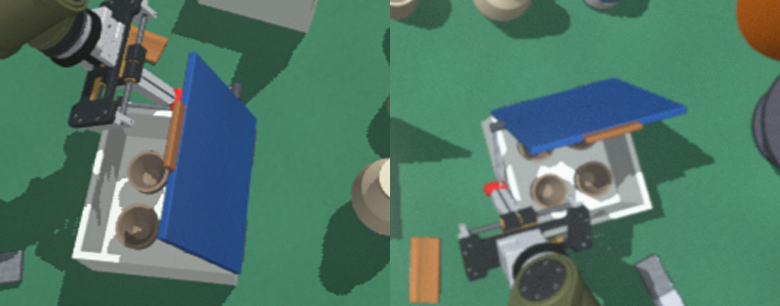

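The stay is clearly folded, with the knuckle centre at z ≈ 95 mm and the lid at 1.21 rad. I'll retreat, rise, and go round to the lid's outer face.

Request:
{"op": "servo_tool", "data": {"rows": [[-0.007, -0.002, 0.014, 0, 0, 0, -1], [-0.015, -0.005, 0.03, 0, 0, 0, -1], [-0.025, -0.008, 0.05, 0, 0, 0, -1], [-0.03, -0.009, 0.085, 0, 0, 0, -1], [-0.03, -0.009, 0.125, 0, 0, 0, -1], [-0.03, -0.009, 0.165, 0, 0, 0, -1], [-0.03, -0.009, 0.205, 0, 0, 0, -1], [-0.03, -0.009, 0.245, 0, 0, 0, -1]]}}

```text
time_s: 5.93
ee_pos: [0.4636, -0.1137, 0.3476]
eef_rot: [-3.139, -0.502, 0.286]
force: [-0.5, 0.6, -0.4]
grip_width: 0.0005
```

Request:
{"op": "servo_tool", "data": {"rows": [[0, 0, 0.04, -0.0287, 0.0958, 0, -1], [0.005, 0, 0.06, -0.0575, 0.1916, 0, -1], [0.025, -0.015, 0.06, -0.086, 0.287, 0, -1], [0.05, -0.03, 0.06, -0.115, 0.383, 0, -1], [0.08, -0.04, 0.06, -0.145, 0.484, 0, -1], [0.11, -0.055, 0.06, -0.145, 0.484, 0, -1], [0.14, -0.07, 0.06, -0.145, 0.484, 0, -1], [0.165, -0.08, 0.06, -0.145, 0.484, 0, -1]]}}

```text
time_s: 6.6
ee_pos: [0.6305, -0.1944, 0.4052]
eef_rot: [-3.139, 0.006, 0.287]
force: [0.3, 0.3, 1.3]
grip_width: -0.0
```

```bash
cat > lid.py <<'E'
import sys,pickle
from h import *
ex=np.array([.9578,.2874]); ey=np.array([-.2874,.9578])
for n in ["scene","top"]:
    p=pickle.load(open(n+sys.argv[1]+".pkl","rb")); W=world(p); im=p["image"].astype(int)
    r,g,b=im[...,0],im[...,1],im[...,2]
    bx=W[...,:2]@ex-.4607; by=W[...,:2]@ey+.364
    m=(p["depth"]>0)&(b>80)&(r<70)&(b>g+30)&(abs(by)<.09)&(W[...,2]>.09)&(W[...,2]<.36)&(bx>-.12)&(bx<.13)
    x,z=bx[m],W[...,2][m]
    if m.sum()<50: continue
    w,v=np.linalg.eigh(np.cov(x,z)); d=v[:,1]; d*=-np.sign(d[0]); print(n,m.sum(),"lid",np.arctan2(d[1],-d[0]),z.max(),z.min(),x.min())
E
python3 look.py 4; python3 lid.py 4
```

```text
6.6 [ 0.6305 -0.1944  0.4052] [-3.139  0.006  0.287] [0.29 0.32 1.3 ] [-0.35  0.55  0.73 -0.    1.87  0.93]
tcp in box 0.08732727550877306 -0.003441520238257445 0.4052125246942058
scene 3221 lid 1.2153924832536882 0.30342418588353753 0.11241701788827058 0.03328235181699918
top 2149 lid 1.212956483610867 0.3019906804891509 0.11585374816128408 0.03216881477191025
```

View pics/l4.png

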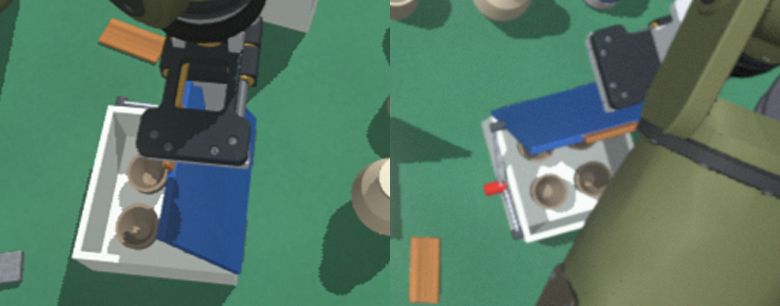

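Request:
{"op": "servo_tool", "data": {"rows": [[0, 0, -0.02, 0, 0, 0, -1], [0, 0, -0.04, 0, 0, 0, -1], [0, 0, -0.06, 0, 0, 0, -1], [0, 0, -0.08, 0, 0, 0, -1], [0, 0, -0.1, 0, 0, 0, -1], [0, 0, -0.12, 0, 0, 0, -1], [0, 0, -0.135, 0, 0, 0, -1], [-0.008, -0.0023, -0.137, 0, 0, 0, -1]]}}

```text
time_s: 7.37
ee_pos: [0.6224, -0.1962, 0.2614]
eef_rot: [-3.134, 0.013, 0.287]
force: [0.1, -0.1, -0.4]
grip_width: 0.0
```

Request:
{"op": "servo_tool", "data": {"rows": [[-0.01, -0.003, 0, 0, 0, 0, -1], [-0.019, -0.006, 0, 0, 0, 0, -1], [-0.027, -0.008, 0, 0, 0, 0, -1], [-0.035, -0.0105, 0, 0, 0, 0, -1], [-0.042, -0.0125, -0.003, 0, 0, 0, -1], [-0.05, -0.015, -0.007, 0, 0, 0, -1], [-0.0565, -0.017, -0.011, 0, 0, 0, -1], [-0.063, -0.019, -0.016, 0, 0, 0, -1]]}}

```text
time_s: 8.03
ee_pos: [0.5587, -0.2152, 0.2457]
eef_rot: [-3.134, 0.012, 0.288]
force: [1.5, 1.1, 2.8]
grip_width: 0.0
```

```bash
python3 look.py 5; python3 lid.py 5
```

```text
8.0333 [ 0.5587 -0.2152  0.2457] [-3.134  0.012  0.288] [1.45 1.09 2.78] [-0.43  0.39  1.3  -0.    1.46  0.86]
tcp in box 0.012607323395667835 -0.0026612426043268744 0.24571109969637075
scene 5918 lid 0.8967223094133113 0.35167792605008374 0.10842381628021289 -0.021374339127937125
top 3020 lid 0.8920695019868903 0.3586742014688806 0.11366088577388672 -0.023670610333242303
```

The lid is following at 0.895 rad, as planned.

Request:
{"op": "servo_tool", "data": {"rows": [[-0.006, -0.002, -0.005, 0, 0, 0, -1], [-0.0125, -0.004, -0.01, 0, 0, 0, -1], [-0.018, -0.0055, -0.016, 0, 0, 0, -1], [-0.024, -0.007, -0.0215, 0, 0, 0, -1], [-0.029, -0.009, -0.0275, 0, 0, 0, -1], [-0.0345, -0.0105, -0.034, 0, 0, 0, -1], [-0.039, -0.0115, -0.0405, 0, 0, 0, -1], [-0.043, -0.013, -0.0475, 0, 0, 0, -1]]}}

```text
time_s: 8.8
ee_pos: [0.5147, -0.2286, 0.197]
eef_rot: [-3.133, 0.014, 0.287]
force: [0.1, 0.3, 1.8]
grip_width: 0.0005
```

```bash
python3 look.py 6; python3 lid.py 6
```

```text
8.8 [ 0.5147 -0.2286  0.197 ] [-3.133  0.014  0.287] [0.12 0.34 1.78] [-0.48  0.35  1.48 -0.    1.33  0.8 ]
tcp in box -0.033377521223715234 -0.002897970621114354 0.19704804677792562
scene 7985 lid 0.49805604337548065 0.33673916290050315 0.10696797028423573 -0.07202009358861239
top 4708 lid 0.5209986077972308 0.3369263017566242 0.11282596843748158 -0.07387495175527575
```

View pics/l6.png

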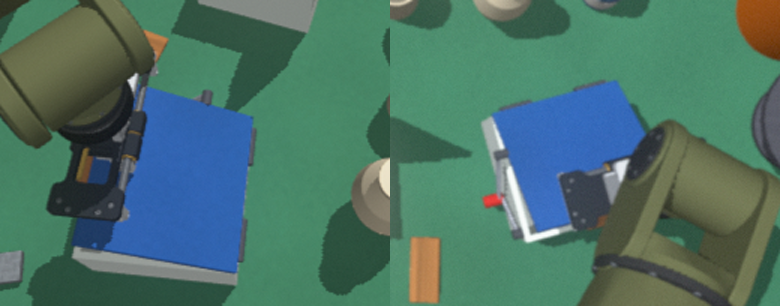

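Request:
{"op": "servo_tool", "data": {"rows": [[-0.0025, -0.001, -0.004, 0, 0, 0, -1], [-0.005, -0.0015, -0.008, 0, 0, 0, -1], [-0.0075, -0.002, -0.0125, 0, 0, 0, -1], [-0.0095, -0.003, -0.017, 0, 0, 0, -1], [-0.011, -0.0035, -0.0215, 0, 0, 0, -1], [-0.013, -0.004, -0.026, 0, 0, 0, -1], [-0.0145, -0.0045, -0.0305, 0, 0, 0, -1], [-0.016, -0.005, -0.035, 0, 0, 0, -1]]}}

```text
time_s: 9.57
ee_pos: [0.4981, -0.2335, 0.1608]
eef_rot: [-3.132, 0.016, 0.286]
force: [1.0, 0.8, 1.5]
grip_width: 0.0002
```

Request:
{"op": "servo_tool", "data": {"rows": [[-0.001, 0, -0.0035, 0, 0, 0, -1], [-0.002, 0, -0.007, 0, 0, 0, -1], [-0.003, -0.001, -0.0105, 0, 0, 0, -1], [-0.004, -0.001, -0.014, 0, 0, 0, -1], [-0.0045, -0.001, -0.0175, 0, 0, 0, -1], [-0.005, -0.0015, -0.021, 0, 0, 0, -1], [-0.0055, -0.0015, -0.0245, 0, 0, 0, -1], [-0.006, -0.002, -0.028, 0, 0, 0, -1]]}}

```text
time_s: 10.23
ee_pos: [0.492, -0.2355, 0.1324]
eef_rot: [-3.132, 0.016, 0.286]
force: [0.2, 1.2, 0.9]
grip_width: 0.001
```

```bash
python3 look.py 7; python3 lid.py 7
```

```text
10.2333 [ 0.492  -0.2355  0.1324] [-3.132  0.016  0.286] [0.18 1.18 0.94] [-0.51  0.37  1.6  -0.    1.19  0.78]
tcp in box -0.05711710528370345 -0.0029201427813914105 0.13242702934234515
scene 7991 lid 0.08110038622836087 0.2727476515552534 0.10020525080165697 -0.09743414780596016
top 5103 lid 0.11402835548917659 0.27266042377784816 0.11378014080918253 -0.09831221209820062
```

Now 12 mm more, slowly, watching the force.

Request:
{"op": "servo_tool", "data": {"rows": [[0, 0, -0.002, 0, 0, 0, -1], [0, 0, -0.004, 0, 0, 0, -1], [0, 0, -0.006, 0, 0, 0, -1], [0, 0, -0.008, 0, 0, 0, -1], [0, 0, -0.0095, 0, 0, 0, -1], [0, 0, -0.011, 0, 0, 0, -1], [0, 0, -0.012, 0, 0, 0, -1], [0, 0, -0.0125, 0, 0, 0, -1]]}}

```text
time_s: 11.0
ee_pos: [0.4919, -0.2354, 0.1202]
eef_rot: [-3.131, 0.016, 0.286]
force: [-6.0, 1.3, 11.9]
grip_width: 0.0002
```

A force of 12 N shows the lid is on its stop. I'll hold briefly, then lift away.

Request:
{"op": "servo_tool", "data": {"rows": [[0, 0, 0, 0, 0, 0, -1], [0, 0, 0, 0, 0, 0, -1], [0, 0, 0, 0, 0, 0, -1], [0, 0, 0.005, 0, 0, 0, -1], [0, 0, 0.015, 0, 0, 0, -1], [0, 0, 0.04, 0, 0, 0, -1], [0, 0, 0.075, 0, 0, 0, -1], [0, 0, 0.11, 0, 0, 0, -1]]}}

```text
time_s: 11.67
ee_pos: [0.4915, -0.2352, 0.2319]
eef_rot: [-3.131, 0.017, 0.286]
force: [-0.4, 0.1, -0.2]
grip_width: 0.0008
```

Request:
{"op": "servo_tool", "data": {"rows": [[-0.02, 0, 0.03, 0, 0, 0, -1], [-0.04, 0, 0.06, 0, 0, 0, -1], [-0.06, 0, 0.09, 0, 0, 0, -1], [-0.08, 0, 0.1, 0, 0, 0, -1], [-0.1, 0, 0.1, 0, 0, 0, -1], [-0.12, 0, 0.1, 0, 0, 0, -1], [-0.12, 0, 0.1, 0, 0, 0, -1], [-0.12, 0, 0.1, 0, 0, 0, -1]]}}

```text
time_s: 12.33
ee_pos: [0.3712, -0.2353, 0.333]
eef_rot: [-3.132, 0.016, 0.285]
force: [-0.8, 0.6, -0.5]
grip_width: 0.0002
```

```bash
python3 look.py 8; python3 lid.py 8; python3 - <<'E'
from h import *
import pickle
ex=np.array([.9578,.2874]); ey=np.array([-.2874,.9578])
for n in ["scene","top"]:
    p=pickle.load(open(n+"8.pkl","rb")); cv2.imwrite(f"pics/{n}8.png",p["image"][:,:,::-1])
    W=world(p); im=p["image"].astype(int); r,g,b=im[...,0],im[...,1],im[...,2]
    bx=W[...,:2]@ex-.4607; by=W[...,:2]@ey+.364
    m=(p["depth"]>0)&(b>80)&(r<70)&(b>g+30)&(abs(by)<.09)&(W[...,2]>.09)&(W[...,2]<.16)&(abs(bx)<.095)
    print(n,m.sum(),"slope",-np.polyfit(bx[m],W[...,2][m],1)[0],np.median(W[...,2][m]))
    red=(p["depth"]>0)&(r>150)&(g<50)&(b<50)&(W[...,1]>.25)&(W[...,1]<.42)
    print("yellow knuckle",red.sum(),np.median(W[red],0) if red.any() else None)
E
```

```text
12.3333 [ 0.3712 -0.2353  0.333 ] [-3.132  0.016  0.285] [-0.76  0.64 -0.53] [-0.64 -0.01  1.58 -0.01  1.59  0.64]
tcp in box -0.17278604364361577 0.031991215528684946 0.3329638096113397
scene 9608 lid 0.001599187049356284 0.12549511639963484 0.10615008200055605 -0.0993082639316255
top 6801 lid -0.000125200229099002 0.12705116132911498 0.1126350331592738 -0.10039886464920816
scene 9171 slope 0.000743963283973157 0.11995200570445434
yellow knuckle 37 [0.49483914 0.34029816 0.147287  ]
top 6506 slope -0.000265275632677856 0.11980405641843955
yellow knuckle 0 None
```

View pics/scene8.png

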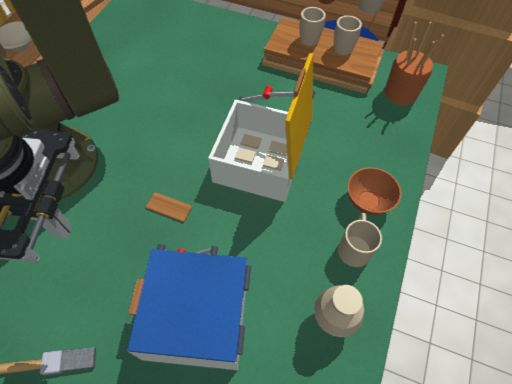

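The blue lid lies flat and shut at (190,305). The yellow lid is still propped, its knuckle unmoved at (267,92), and the gripper is clear.

```bash
python3 -c "
from station import hand_in
print(hand_in())"
```

```text
the job is handed in; nothing more can be done
None
```

I broke the blue box's stay, lowered its lid until it was shut, and handed the job in at about 12.3 s of the 51 s allowed.

- **Stay:** I pushed the red knuckle down along its arc with the closed, tilted fingertips, using about 10 N. The lid then stood at 1.21 rad. I estimate a bend of more than 1 rad from the knuckle's position; I did not measure it directly.
- **Lid:** I pushed on its outer face all the way down at an estimated 0.3 to 0.6 rad/s, slowest near the end. It met its stop at about 12 N.

**Last checks:**
- The blue lid's slope is 0.001 rad or less in both cameras, and its top is at 120 mm, as it should be when shut.
- The yellow knuckle is within 2 mm of where it started, so that stay is still locked. Only the scene camera could see it; the top camera gave no red reading for it.
- The gripper is well clear of everything, and the wrist reads about 1 N, as it did at the start.

Midway, near 0.1 rad, the two cameras disagreed by about 0.03 rad on the lid angle. They agreed once it was shut.

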